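# Sort the baking tins into their trays

## Task

Sort the five loose grey steel baking tins into the three narrow aluminium trays: each tin goes into the tray that already holds a tin of its own shape - round, square or oblong. Leave every tin standing upright, mouth up, flat on the tray's floor, none stacked, nested or propped on a rim.

Things in the scene. Friction and masses are not known exactly. Their poses are not given: they have to be found in the camera images.
- round_a_c (a point): loose round grey steel baking tin, open at the top, 50 mm across at the rim (49 mm at the foot), 48 mm tall, wall 3 mm, about 80 g; one of two alike. This point: its axis, half-way up (24 mm above its underside); z up
- round_b_c (a point): loose round grey steel baking tin, open at the top, 50 mm across at the rim (49 mm at the foot), 48 mm tall, wall 3 mm, about 80 g; one of two alike. This point: its axis, half-way up (24 mm above its underside); z up
- square_a_c (a point): loose square grey steel baking tin, open at the top, 46 x 46 mm, 42 mm tall, wall 3 mm, about 80 g; the only loose square one. This point: its centre, half-way up (21 mm above its underside); x and y along its sides, z up
- loaf_a_c (a point): loose oblong grey steel loaf tin, open at the top, 66 mm long (its x) by 38 mm wide (its y), 42 mm tall, wall 3 mm, about 80 g; one of two alike. This point: its centre, half-way up (21 mm above its underside); z up
- loaf_b_c (a point): loose oblong grey steel loaf tin, open at the top, 66 mm long (its x) by 38 mm wide (its y), 42 mm tall, wall 3 mm, about 80 g; one of two alike. This point: its centre, half-way up (21 mm above its underside); z up
- tray_round: fixed aluminium tray for round tins, 252 (x, away from robot) x 78 mm (y) outside; walls 4, rim 14, floor 4 mm. Origin: centre of underside. A fixed round tin like the loose kind stands at its far end, centre at x +84 mm. The rest is free: two tins fit, centres near x -75 and +4 mm; grip across the tray
- tray_square: fixed aluminium tray for square tins, 252 (x, away from robot) x 78 mm (y) outside; walls 4, rim 14, floor 4 mm. Origin: centre of underside. A fixed square tin like the loose kind stands at its far end, centre at x +84 mm. The rest is free: two tins fit, centres near x -75 and +4 mm; grip across the tray
- tray_loaf: fixed aluminium tray for oblong tins, 252 (x, away from robot) x 78 mm (y) outside; walls 4, rim 14, floor 4 mm. Origin: centre of underside. A fixed oblong tin like the loose kind stands at its far end, centre at x +84 mm, lengthwise. The rest is free: two tins fit, centres near x -75 and +4 mm, lengthwise; grip across the tray
Things that resemble listed ones, but are neither listed nor needed, are in the scene too. Leave any yellow look-alike of the part that bears round_b_c alone.

How it is judged (in metres and radians):
At the end, for the whole second after the job is handed in: All five loose tins are in the tray of their own shape, within its rim (centre no more than 25 mm off the tray's centre line, and between 115 mm to -x and 50 mm to +x of the tray's origin), standing mouth up within 0.1 rad and on the tray floor to within 4 mm in height, at rest (x of round_a_c in the frame of tray_round between -0.115 and 0.05 m and y of round_a_c in the frame of tray_round between -0.025 and 0.025 m and z of round_a_c in the frame of tray_round between 0.024 and 0.032 m and angle between each of round_a_c, round_b_c, square_a_c, loaf_a_c, loaf_b_c's own z axis and vertical below 0.1 rad and linear speed of each of round_a, round_b, square_a, loaf_a, loaf_b below 0.02 m/s and x of round_b_c in the frame of tray_round between -0.115 and 0.05 m and y of round_b_c in the frame of tray_round between -0.025 and 0.025 m and z of round_b_c in the frame of tray_round between 0.024 and 0.032 m and x of square_a_c in the frame of tray_square between -0.115 and 0.05 m and y of square_a_c in the frame of tray_square between -0.025 and 0.025 m and z of square_a_c in the frame of tray_square between 0.021 and 0.029 m and x of loaf_a_c in the frame of tray_loaf between -0.115 and 0.05 m and y of loaf_a_c in the frame of tray_loaf between -0.025 and 0.025 m and z of loaf_a_c in the frame of tray_loaf between 0.021 and 0.029 m and x of loaf_b_c in the frame of tray_loaf between -0.115 and 0.05 m and y of loaf_b_c in the frame of tray_loaf between -0.025 and 0.025 m and z of loaf_b_c in the frame of tray_loaf between 0.021 and 0.029 m); the robot touches nothing.
It also fails if it takes over 120 s, if anything falls off the work surface, if the arm or the gripper's body presses on something with over 40 N, if the wrist force passes 120 N, or if a joint passes its speed limit or range.

## Robot

A 6-joint arm with a two-finger parallel gripper is mounted at the origin on the work surface. World frame = base frame: x ahead of the robot, y to its left, z up, the work surface at z = 0. Lengths are in mm, angles in rad, forces in N, time in s.
With the tool pointing down it reaches from about 325 to 900 mm from the base axis. Payload 6.1 kg.
Tool frame: the origin (TCP) lies between the finger pads; the fingertips stand 8 mm ahead of it and the grasp point (between the pads) lies 11 mm behind it; z points along the fingers, y is the line along which they close (so a half turn about z gives the same grasp; the last joint's range is limited). The gripper opens to 87 mm and grips with 3 to 60 N. Pads are 19 mm wide; open, the fingers measure 117 mm over their backs; the gripper's body (75 mm by 190 mm) begins 51 mm behind the grasp point.
Start: joints at [1.193, 0.22, 1.526, -0, 1.395, -0.126], TCP at [155.716, 605.284, 230.538] pointing down, gripper open.
Joint ranges: [-2.98, 2.98], [-0.91, 2.08], [0.09, 2.57], [-1.24, 4.39], [0.2, 2.65], [-2.68, 2.68]. Speed limits (rad/s): [2.57, 2.57, 3.01, 3.14, 3.14, 3.14].

## Interface

Orientations are given as [roll, pitch, yaw] about the fixed x, y, z axes, in that order (R = Rz(yaw) Ry(pitch) Rx(roll)).
In Python, from plant import ctrl gives the robot as it stands.
- The arm moves only by the tool carry_out, never from a script. Its argument "steps" is a list of rows, each an object of numbers: "wx", "wy", "wz": the turn, a rotation vector about the world's x, y, z in units of 60 degrees (1.0 is 60 degrees); "tx", "ty", "tz": the shift along the world's x, y, z in units of 200 mm (1.0 is 200 mm); "gripper": the opening, from 0 (shut) to 1 (fully open). In form: [{"wx": .., "wy": .., "wz": .., "tx": .., "ty": .., "tz": .., "gripper": ..}, ...]. A call has 1 to 20 rows; each row is the pose to reach, as a shift and turn from the pose commanded when the call began; what a row does not reach only later rows make up. A row lasts 1/8 s, in which the tool goes at most 62.5 mm and 10.7 degrees, less where a joint would pass 70% of its speed; a pose out of reach is approached as far as the arm can. A call with a number of a shift or a turn outside -1 to 1 is refused whole. A call with a gripper value outside its range is refused whole. The fingers move at their own pace and stop on an object; "force" is the grip in N (left out, the last holds). Time passes only in rows, so rows that repeat a pose let the fingers close. It gives the time, the measured TCP pose, the force, the opening and the grip force at its end, in the units of the state.
- ctrl.observe(): the state, without advancing time (a new reading comes with each control period).
- ctrl.snapshot(name): name is "scene" or "top" or "wrist"; returns a dict with "frame" (400x640x3 uint8, red, green, blue), "range_z" (400x640 float32, mm along the optical axis (not along the pixel's ray), 0 where there is no reading), "fov_y" (degrees; the focal length in pixels is half the picture's height over the tangent of half this angle, whatever the lens; pixels are square), "cx", "cy" (the principal point, pixels), "pose" (4x4, takes a point from camera to world coordinates). Camera axes: x right, y down, z forward; pixel columns grow to the right and rows downward; lengths in mm; the calibration is good to about 2 mm. The wrist camera is an equidistant fisheye: a pixel r from the principal point sees the ray r / f radians off the axis. A picture is of the moment at which its call begins.
- ctrl.finish_job(): hands the job in; it is judged then, once.
Trained networks look in the newest picture that a camera, given by its name, has taken for a name from the list of things; names that differ only in an ending like _2 or _b are one class to them, and where a whole thing is asked for, a point or a joint stands for the part that bears it (a point fixed in the world has none). Each returns a list of dicts, best first, with "p" (0 to 1); they miss things now and then, are a little off and sometimes report something else, mostly with a low value. They report only what shows in the picture. A call takes as long as a camera call. They do not tell look-alikes from the thing itself.
- ctrl.silhouettes(thing, camera): "mask" (400x640 bool, what is visible of it) and "box" ([centre column, centre row, width, height] in pixels, round what is visible of it).
The state is a dict: "clock": time; "joint_pos": joint angles; "qd": joint speeds; "tau": joint torques, N m; "ee_pos": TCP position; "tcp_rot": TCP orientation; "contact_force": force on the tool from outside, world axes, zero at the start; "moment": the same for the moment, N m; "gripper_width": finger opening in mm; "grip_force": force on a finger pad.
Only numpy, scipy, OpenCV 4.12 (cv2) and the standard library are available. Lean on these libraries where they do the work, as an engineer would, in place of code of your own. Each camera call takes 0.05 s, during which the arm holds its last target. There are 200 camera calls.

## Working session

There is one attempt and no reset: what is moved stays moved. The work goes in short steps, Python scripts to look and compute and a tool call to move; the robot and the scene stay as the last step left them, time stands still between calls to the robot, and variables do not carry over. Pictures are saved under pics/ and viewed, at most 14 in all, crops included, and the job is handed in when it is done.

Besides the shell and the picture viewer there is one more tool, called after "Emit:" as name([rows], argument=value, ...), one row to a line, values as JSON. carry_out: Moves the arm, as the interface text tells. Its arguments: {"type":"object","properties":{"steps":{"type":"array"},"force":{"type":"number"}},"required":["steps"]}

```bash
mkdir -p pics; ls; cat > h.py <<'E'
import numpy as np, cv2
from plant import ctrl
def f(s): return 200/np.tan(np.radians(s['fov_y'])/2)
def cloud(s):
    v,u=np.mgrid[:400,:640]; z=s['range_z'].astype(float)
    P=np.stack([(u-s['cx'])/f(s)*z,(v-s['cy'])/f(s)*z,z,np.ones_like(z)],-1)@np.array(s['pose']).T
    P[z<=0]=np.nan
    return P[...,:3]
def save(n,s,k=1): cv2.imwrite('pics/'+n+'.png',cv2.resize(s['frame'][...,::-1],None,fx=k,fy=k,interpolation=cv2.INTER_CUBIC))
E
python3 - <<'E'
from h import *
for c in ('top','scene'):
    s=ctrl.snapshot(c); save(c,s,1.25); C=cloud(s)
    print(c,np.round(s['pose'],2).tolist(),f(s))
    for t in ('round_a_c','square_a_c','loaf_a_c','tray_round','tray_square','tray_loaf'):
        for d in ctrl.silhouettes(t,c):
            if d['p']<.2: continue
            m=d['mask']; P=C[m]; P=P[~np.isnan(P[:,0])]
            zt=np.percentile(P[:,2],95); Q=P[abs(P[:,2]-zt)<8][:,:2]
            r=cv2.minAreaRect(Q.astype(np.float32))
            print(t,round(d['p'],2),np.round(d['box']),'zt',round(zt),np.round(r[0]),np.round(r[1]),round(r[2],1),s['frame'][m].mean(0).round())
E
```

```text
pics
top [[-0.02, -0.99, 0.16, 359.64], [-1.0, 0.03, 0.01, -2.49], [-0.02, -0.16, -0.99, 924.54], [0.0, 0.0, 0.0, 1.0]] 365.8959608593215
round_a_c 0.79 [304. 217.  21.  20.] zt 50 [456.  66.] [46. 49.] 88.2 [85. 81. 79.]
square_a_c 0.71 [212. 230.  29.  27.] zt 45 [429. 289.] [47. 47.] 43.2 [71. 67. 63.]
square_a_c 0.39 [204. 169.  33.  27.] zt 44 [585. 321.] [39. 68.] 9.6 [67. 63. 59.]
loaf_a_c 0.83 [295. 165.  30.  21.] zt 45 [590.  92.] [39. 66.] 9.9 [76. 72. 69.]
tray_round 0.78 [470. 201.  79.  98.] zt 42 [ 563. -390.] [47. 48.] 44.7 [117. 116. 114.]
tray_round 0.62 [422. 182.  70.  95.] zt 37 [ 614. -271.] [38. 65.] 58.6 [121. 119. 117.]
tray_square 0.6 [369. 170.  74. 100.] zt 34 [ 647. -146.] [45. 46.] 57.8 [124. 123. 120.]
tray_loaf 0.74 [420. 181.  72.  95.] zt 37 [ 616. -272.] [38. 68.] 58.2 [121. 119. 116.]
scene [[0.15, 0.66, -0.73, 1334.85], [0.99, -0.12, 0.1, -110.63], [-0.02, -0.74, -0.67, 838.68], [0.0, 0.0, 0.0, 1.0]] 440.8604579842787
round_a_c 0.69 [350. 199.  20.  27.] zt 47 [459.  67.] [49. 49.] 42.1 [78. 74. 69.]
square_a_c 0.74 [425. 180.  23.  24.] zt 41 [432. 290.] [47. 51.] 43.4 [73. 71. 68.]
loaf_a_c 0.66 [367. 230.  30.  26.] zt 41 [593.  93.] [43. 67.] 10.1 [75. 73. 70.]
tray_round 0.6 [195. 231.  85.  76.] zt 45 [ 565. -390.] [47. 51.] 87.6 [134. 136. 133.]
tray_square 0.68 [290. 244.  71.  82.] zt 40 [ 650. -144.] [47. 49.] 59.2 [139. 139. 136.]
tray_loaf 0.7 [240. 238.  82.  77.] zt 42 [ 618. -271.] [42. 67.] 55.5 [132. 133. 130.]
tray_loaf 0.62 [194. 228.  87.  75.] zt 45 [ 565. -391.] [51. 48.] 38.6 [136. 136. 133.]
```

View pics/top.png

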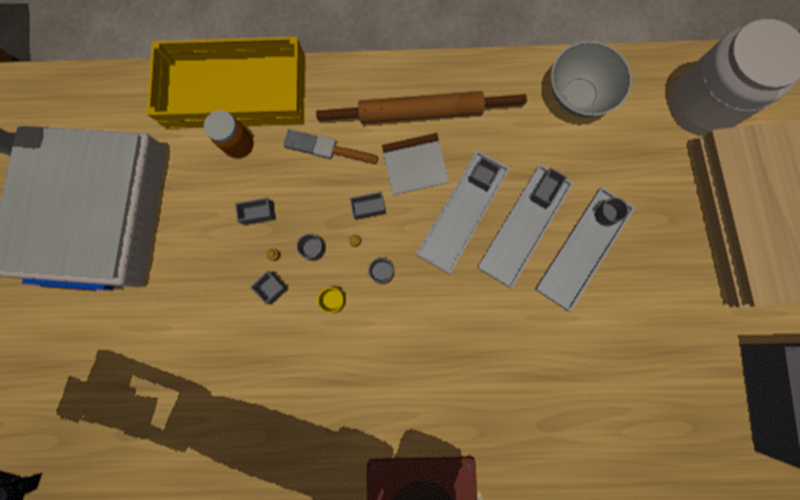

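View pics/scene.png

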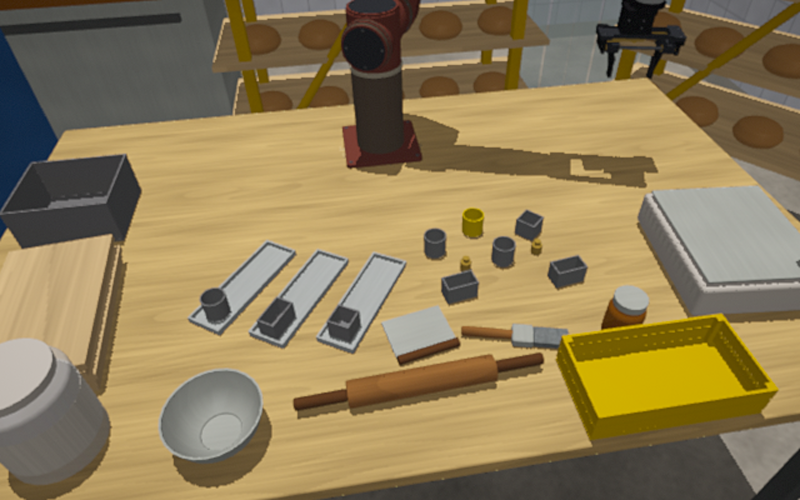

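The top view shows five grey tins: loaves at (255,211) and (368,205), rounds at (311,246) and (381,270), and a square at (269,287). A yellow decoy is at (332,299), with two small yellow knobs at (272,254) and (355,240). The trays, left to right, are square, loaf and round. The scene view agrees.

```bash
cat > m.py <<'E'
from h import *
def blobs(c,x0=350,x1=680,y0=-25,y1=400,zm=9):
    s=ctrl.snapshot(c); C=cloud(s)
    with np.errstate(invalid='ignore'):
        m=(C[...,0]>x0)&(C[...,0]<x1)&(C[...,1]>y0)&(C[...,1]<y1)&(C[...,2]>zm)&(C[...,2]<75)
    n,L,st,_=cv2.connectedComponentsWithStats(m.astype(np.uint8))
    for i in range(1,n):
        if st[i,4]<12: continue
        P=C[L==i]; zt=np.percentile(P[:,2],95); Q=P[P[:,2]>zt-7][:,:2]; r=cv2.minAreaRect(Q.astype(np.float32))
        print(c,'zt',round(zt),'c',np.round(r[0],1),np.round(r[1]),round(r[2],1),s['frame'][L==i].mean(0).round())
    return s,C
def tray(s,C,t,c):
    for d in ctrl.silhouettes(t,c):
        if d['p']<.2: continue
        P=C[d['mask']]; P=P[(P[:,2]<24)&(P[:,2]>-3)]; 
        r=cv2.minAreaRect(P[:,:2].astype(np.float32)); print(c,t,round(d['p'],2),np.round(r[0],1),np.round(r[1]),round(r[2],1))
E
python3 - <<'E'
from m import *
for c in ('top','scene'):
    s,C=blobs(c)
    for t in ('tray_round','tray_square','tray_loaf'): tray(s,C,t,c)
    # tray rims by colour/depth
    with np.errstate(invalid='ignore'):
        m=(C[...,2]>2.5)&(C[...,2]<70)&(C[...,0]>380)&(C[...,0]<690)&(C[...,1]<-40)&(C[...,1]>-450)
    n,L,st,_=cv2.connectedComponentsWithStats(m.astype(np.uint8))
    for i in range(1,n):
        if st[i,4]<300: continue
        P=C[L==i]; r=cv2.minAreaRect(P[P[:,2]<22][:,:2].astype(np.float32)); print(c,'traydepth',np.round(r[0],1),np.round(r[1]),round(r[2],1))
o=ctrl.observe(); print(o['ee_pos'],o['tcp_rot'],o['clock'])
E
```

```text
top zt 45 c [590.1  91.9] [39. 66.] 9.5 [65. 60. 56.]
top zt 45 c [585.3 321. ] [40. 67.] 8.1 [55. 52. 49.]
top zt 51 c [507.5 206.2] [48. 48.] 89.1 [61. 56. 52.]
top zt 37 c [521.  120.1] [12. 10.] 84.3 [119.  90.  28.]
top zt 18 c [500.9 -15.5] [18. 46.] 88.3 [127. 124. 121.]
top zt 38 c [496.5 285.9] [12. 13.] 1.0 [109.  82.  26.]
top zt 51 c [456.2  66.7] [49. 47.] 43.5 [76. 69. 63.]
top zt 45 c [429.  288.7] [48. 47.] 42.1 [61. 57. 54.]
top zt 51 c [401.2 163.5] [47. 48.] 89.8 [118.  96.   5.]
top tray_round 0.68 [ 493.1 -343.7] [ 86. 255.] 54.7
top tray_square 0.7 [ 577.2 -100.9] [ 80. 254.] 58.9
top tray_loaf 0.74 [ 547.7 -228.4] [ 79. 259.] 56.9
top traydepth [ 577.  -105.2] [105. 265.] 62.1
top traydepth [ 547.1 -236.1] [125. 277.] 60.7
top traydepth [ 492.1 -354.7] [127. 285.] 50.5
scene zt 47 c [404.8 165.5] [48. 50.] 77.0 [130. 110.   5.]
scene zt 41 c [432.2 289.7] [47. 51.] 43.1 [73. 71. 70.]
scene zt 47 c [459.2  66.9] [51. 48.] 11.1 [73. 71. 69.]
scene zt 47 c [511.  207.4] [48. 51.] 53.0 [72. 71. 69.]
scene zt 35 c [499.8 285.3] [10. 12.] 36.5 [131. 105.  42.]
scene zt 41 c [569.5  94.2] [88. 76.] 8.0 [79. 75. 66.]
scene zt 41 c [587.1 321.8] [44. 69.] 9.3 [71. 70. 69.]
scene zt 15 c [500. -14.] [44. 20.] 0.2 [142. 144. 141.]
scene tray_round 0.67 [ 480.5 -351.1] [117. 269.] 54.1
scene tray_square 0.83 [ 577.3 -103.4] [ 88. 256.] 59.0
scene tray_square 0.62 [492.2 225.8] [ 46. 103.] 47.8
scene tray_loaf 0.9 [ 537.6 -225. ] [ 93. 270.] 57.3
scene traydepth [ 485.  -351.2] [112. 268.] 54.8
scene traydepth [ 539.9 -227.1] [ 93. 265.] 56.8
scene traydepth [ 577.3 -104.4] [ 90. 255.] 59.4
[155.70959551 605.29037627 230.53862002] [-3.14158964e+00 -4.25364399e-06  2.88978340e+00] 1.1
```

Emit:
carry_out([
  {"wz":-0.1,"tx":0.2,"ty":-0.2,"tz":-0.08,"gripper":1},
  {"wz":-0.3,"tx":0.5,"ty":-0.5,"tz":-0.2,"gripper":1},
  {"wz":-0.55,"tx":1,"ty":-1,"tz":-0.4,"gripper":1},
  {"wz":-0.55,"tx":1,"ty":-1,"tz":-0.4,"gripper":1},
  {"wz":-0.55,"tx":1,"ty":-1,"tz":-0.4,"gripper":1},
  {"wz":-0.55,"tx":1,"ty":-1,"tz":-0.4,"gripper":1},
  {"wz":-0.55,"tx":1,"ty":-1,"tz":-0.4,"gripper":1},
], force=20)

```text
validation failed for argument at $.st...
```

Emit:
carry_out([
  {"wx":0,"wy":0,"wz":-0.1,"tx":0.2,"ty":-0.2,"tz":-0.08,"gripper":1},
  {"wx":0,"wy":0,"wz":-0.3,"tx":0.5,"ty":-0.5,"tz":-0.2,"gripper":1},
  {"wx":0,"wy":0,"wz":-0.55,"tx":1,"ty":-1,"tz":-0.4,"gripper":1},
  {"wx":0,"wy":0,"wz":-0.55,"tx":1,"ty":-1,"tz":-0.4,"gripper":1},
  {"wx":0,"wy":0,"wz":-0.55,"tx":1,"ty":-1,"tz":-0.4,"gripper":1},
  {"wx":0,"wy":0,"wz":-0.55,"tx":1,"ty":-1,"tz":-0.4,"gripper":1},
  {"wx":0,"wy":0,"wz":-0.55,"tx":1,"ty":-1,"tz":-0.4,"gripper":1},
], force=20)

```text
clock: 1.98
ee_pos: [355.7, 405.6, 150.9]
tcp_rot: [3.141, -0.001, 2.313]
contact_force: [-0.1, 0.7, -0.1]
gripper_width: 87.3
grip_force: 0.0
```

Emit:
carry_out([
  {"wx":0,"wy":0,"wz":0,"tx":0.374,"ty":-0.58,"tz":0,"gripper":1},
  {"wx":0,"wy":0,"wz":0,"tx":0.374,"ty":-0.58,"tz":0,"gripper":1},
  {"wx":0,"wy":0,"wz":0,"tx":0.374,"ty":-0.58,"tz":0,"gripper":1},
  {"wx":0,"wy":0,"wz":0,"tx":0.374,"ty":-0.58,"tz":-0.2,"gripper":1},
  {"wx":0,"wy":0,"wz":0,"tx":0.374,"ty":-0.58,"tz":-0.4,"gripper":1},
  {"wx":0,"wy":0,"wz":0,"tx":0.374,"ty":-0.58,"tz":-0.55,"gripper":1},
  {"wx":0,"wy":0,"wz":0,"tx":0.374,"ty":-0.58,"tz":-0.63,"gripper":1},
  {"wx":0,"wy":0,"wz":0,"tx":0.374,"ty":-0.58,"tz":-0.63,"gripper":1},
  {"wx":0,"wy":0,"wz":0,"tx":0.374,"ty":-0.58,"tz":-0.63,"gripper":0.3},
  {"wx":0,"wy":0,"wz":0,"tx":0.374,"ty":-0.58,"tz":-0.63,"gripper":0.3},
  {"wx":0,"wy":0,"wz":0,"tx":0.374,"ty":-0.58,"tz":-0.63,"gripper":0.3},
  {"wx":0,"wy":0,"wz":0,"tx":0.374,"ty":-0.58,"tz":-0.63,"gripper":0.3},
  {"wx":0,"wy":0,"wz":0,"tx":0.374,"ty":-0.58,"tz":-0.63,"gripper":0.3},
  {"wx":0,"wy":0,"wz":0,"tx":0.374,"ty":-0.58,"tz":-0.63,"gripper":0.3},
  {"wx":0,"wy":0,"wz":0,"tx":0.374,"ty":-0.58,"tz":-0.63,"gripper":0.3},
], force=20)

```text
clock: 3.85
ee_pos: [430.7, 289.3, 24.8]
tcp_rot: [3.141, 0.0, 2.314]
contact_force: [-0.9, -1.0, 2.9]
gripper_width: 45.7
grip_force: 20.0
```

Emit:
carry_out([
  {"wx":0,"wy":0,"wz":0,"tx":0,"ty":0,"tz":0.2,"gripper":0.3},
  {"wx":0,"wy":0,"wz":0,"tx":0,"ty":0,"tz":0.4,"gripper":0.3},
  {"wx":0,"wy":0,"wz":0,"tx":0,"ty":0,"tz":0.55,"gripper":0.3},
  {"wx":0,"wy":0,"wz":0.07,"tx":0.07,"ty":-0.25,"tz":0.55,"gripper":0.3},
  {"wx":0,"wy":0,"wz":0.14,"tx":0.14,"ty":-0.5,"tz":0.55,"gripper":0.3},
  {"wx":0,"wy":0,"wz":0.2,"tx":0.21,"ty":-0.75,"tz":0.55,"gripper":0.3},
  {"wx":0,"wy":0,"wz":0.27,"tx":0.28,"ty":-1,"tz":0.55,"gripper":0.3},
  {"wx":0,"wy":0,"wz":0.27,"tx":0.28,"ty":-1,"tz":0.55,"gripper":0.3},
  {"wx":0,"wy":0,"wz":0.27,"tx":0.28,"ty":-1,"tz":0.55,"gripper":0.3},
])

```text
clock: 4.97
ee_pos: [486.1, 89.4, 134.1]
tcp_rot: [-3.141, -0.001, 2.595]
contact_force: [0.5, -0.1, -1.0]
gripper_width: 46.1
grip_force: 20.0
```

Emit:
carry_out([
  {"wx":0,"wy":0,"wz":0,"tx":0.1,"ty":-0.29,"tz":0,"gripper":0.3},
  {"wx":0,"wy":0,"wz":0,"tx":0.2,"ty":-0.58,"tz":0,"gripper":0.3},
  {"wx":0,"wy":0,"wz":0,"tx":0.282,"ty":-0.85,"tz":0,"gripper":0.3},
  {"wx":0,"wy":0,"wz":0,"tx":0.282,"ty":-0.85,"tz":0,"gripper":0.3},
  {"wx":0,"wy":0,"wz":0,"tx":0.282,"ty":-0.85,"tz":-0.2,"gripper":0.3},
  {"wx":0,"wy":0,"wz":0,"tx":0.282,"ty":-0.85,"tz":-0.4,"gripper":0.3},
  {"wx":0,"wy":0,"wz":0,"tx":0.282,"ty":-0.85,"tz":-0.48,"gripper":0.3},
  {"wx":0,"wy":0,"wz":0,"tx":0.282,"ty":-0.85,"tz":-0.528,"gripper":0.3},
  {"wx":0,"wy":0,"wz":0,"tx":0.282,"ty":-0.85,"tz":-0.528,"gripper":0.3},
  {"wx":0,"wy":0,"wz":0,"tx":0.282,"ty":-0.85,"tz":-0.528,"gripper":0.3},
])

```text
clock: 6.22
ee_pos: [544.0, -80.7, 30.1]
tcp_rot: [3.141, 0.002, 2.597]
contact_force: [0.4, -0.6, -0.8]
gripper_width: 46.0
grip_force: 20.0
```

Emit:
carry_out([
  {"wx":0,"wy":0,"wz":0,"tx":0,"ty":0,"tz":0,"gripper":1},
  {"wx":0,"wy":0,"wz":0,"tx":0,"ty":0,"tz":0,"gripper":1},
  {"wx":0,"wy":0,"wz":0,"tx":0,"ty":0,"tz":0,"gripper":1},
  {"wx":0,"wy":0,"wz":0,"tx":0,"ty":0,"tz":0.2,"gripper":1},
  {"wx":0,"wy":0,"wz":0,"tx":0,"ty":0,"tz":0.4,"gripper":1},
  {"wx":0,"wy":0,"wz":0,"tx":-0.1,"ty":0.18,"tz":0.5,"gripper":1},
  {"wx":0,"wy":0,"wz":0,"tx":-0.26,"ty":0.45,"tz":0.5,"gripper":1},
  {"wx":0,"wy":0,"wz":0,"tx":-0.427,"ty":0.74,"tz":0.5,"gripper":1},
  {"wx":0,"wy":0,"wz":0,"tx":-0.427,"ty":0.74,"tz":0.5,"gripper":1},
  {"wx":0,"wy":0,"wz":0,"tx":-0.427,"ty":0.74,"tz":0.3,"gripper":1},
  {"wx":0,"wy":0,"wz":0,"tx":-0.427,"ty":0.74,"tz":0.1,"gripper":1},
  {"wx":0,"wy":0,"wz":0,"tx":-0.427,"ty":0.74,"tz":-0.015,"gripper":1},
  {"wx":0,"wy":0,"wz":0,"tx":-0.427,"ty":0.74,"tz":-0.015,"gripper":1},
  {"wx":0,"wy":0,"wz":0,"tx":-0.427,"ty":0.74,"tz":-0.015,"gripper":0.3},
  {"wx":0,"wy":0,"wz":0,"tx":-0.427,"ty":0.74,"tz":-0.015,"gripper":0.3},
  {"wx":0,"wy":0,"wz":0,"tx":-0.427,"ty":0.74,"tz":-0.015,"gripper":0.3},
  {"wx":0,"wy":0,"wz":0,"tx":-0.427,"ty":0.74,"tz":-0.015,"gripper":0.3},
  {"wx":0,"wy":0,"wz":0,"tx":-0.427,"ty":0.74,"tz":-0.015,"gripper":0.3},
  {"wx":0,"wy":0,"wz":0,"tx":-0.427,"ty":0.74,"tz":-0.015,"gripper":0.3},
])

```text
clock: 8.6
ee_pos: [457.8, 67.3, 26.3]
tcp_rot: [3.141, 0.0, 2.597]
contact_force: [-0.1, -0.3, 3.2]
gripper_width: 49.8
grip_force: 20.0
```

```bash
python3 - <<'E'
from m import *
s,C=blobs('top',y0=-450); save('t2',s,1.25); blobs('scene',y0=-450,zm=20)
E
```

```text
top zt 47 c [ 648.3 -145.5] [46. 47.] 58.1 [111. 108. 105.]
top zt 48 c [ 614.9 -272.4] [38. 67.] 57.0 [110. 107. 104.]
top zt 53 c [ 562.5 -391.8] [48. 49.] 1.0 [103. 100.  98.]
top zt 45 c [592.2  92.1] [35. 66.] 9.8 [76. 71. 67.]
top zt 44 c [584.9 320.5] [41. 66.] 8.0 [64. 60. 57.]
top zt 49 c [541.2 -81.4] [46. 46.] 58.8 [85. 83. 82.]
top zt 51 c [510.9 226.8] [ 8. 33.] 78.2 [83. 73. 66.]
top zt 37 c [495.9 285.9] [12. 13.] 24.6 [123.  94.  30.]
top zt 51 c [399.9 156. ] [32. 48.] 81.1 [136. 112.   8.]
scene zt 48 c [415.7 183.9] [ 7. 29.] 59.5 [148. 126.  21.]
scene zt 65 c [460.8  65.6] [78. 20.] 58.4 [53. 52. 50.]
scene zt 47 c [509.2 206.8] [48. 51.] 69.6 [76. 75. 73.]
scene zt 34 c [497.7 287. ] [11. 15.] 71.1 [156. 126.  52.]
scene zt 35 c [524.4 122.2] [11. 10.] 34.9 [99. 79. 32.]
scene zt 42 c [586.9 321.8] [42. 68.] 7.8 [78. 76. 75.]
scene zt 46 c [543.7 -80.8] [48. 49.] 58.5 [77. 76. 77.]
scene zt 42 c [593.7  93. ] [43. 68.] 7.2 [77. 77. 76.]
scene zt 52 c [ 565.4 -390.4] [52. 48.] 36.6 [73. 73. 73.]
scene zt 46 c [ 617.  -272.7] [42. 68.] 57.0 [73. 73. 74.]
scene zt 46 c [ 651.1 -144.7] [48. 48.] 57.2 [77. 76. 77.]
```

Emit:
carry_out([
  {"wx":0,"wy":0,"wz":0,"tx":0,"ty":0,"tz":0.2,"gripper":0.3},
  {"wx":0,"wy":0,"wz":0,"tx":0,"ty":0,"tz":0.4,"gripper":0.3},
  {"wx":0,"wy":0,"wz":0,"tx":0,"ty":0,"tz":0.55,"gripper":0.3},
  {"wx":0,"wy":0,"wz":0,"tx":0.03,"ty":-0.25,"tz":0.55,"gripper":0.3},
  {"wx":0,"wy":0,"wz":-0.02,"tx":0.05,"ty":-0.5,"tz":0.55,"gripper":0.3},
  {"wx":0,"wy":0,"wz":-0.04,"tx":0.08,"ty":-0.75,"tz":0.55,"gripper":0.3},
  {"wx":0,"wy":0,"wz":-0.046,"tx":0.1,"ty":-1,"tz":0.55,"gripper":0.3},
  {"wx":0,"wy":0,"wz":-0.046,"tx":0.1,"ty":-1,"tz":0.55,"gripper":0.3},
])

```text
clock: 9.7
ee_pos: [477.4, -135.7, 135.7]
tcp_rot: [-3.141, 0.0, 2.544]
contact_force: [-0.3, -0.1, -0.8]
gripper_width: 49.7
grip_force: 20.0
```

Emit:
carry_out([
  {"wx":0,"wy":0,"wz":0,"tx":0.03,"ty":-0.25,"tz":0,"gripper":0.3},
  {"wx":0,"wy":0,"wz":0,"tx":0.05,"ty":-0.5,"tz":0,"gripper":0.3},
  {"wx":0,"wy":0,"wz":0,"tx":0.08,"ty":-0.75,"tz":0,"gripper":0.3},
  {"wx":0,"wy":0,"wz":0,"tx":0.1,"ty":-1,"tz":0,"gripper":0.3},
  {"wx":0,"wy":0,"wz":0,"tx":0.1,"ty":-1,"tz":0,"gripper":0.3},
])

```text
clock: 10.32
ee_pos: [497.4, -334.8, 135.3]
tcp_rot: [-3.141, -0.0, 2.546]
contact_force: [0.0, 0.9, -0.9]
gripper_width: 50.2
grip_force: 20.0
```

Emit:
carry_out([
  {"wx":0,"wy":0,"wz":0,"tx":0,"ty":-0.063,"tz":0,"gripper":0.3},
  {"wx":0,"wy":0,"wz":0,"tx":0,"ty":-0.063,"tz":-0.2,"gripper":0.3},
  {"wx":0,"wy":0,"wz":0,"tx":0,"ty":-0.063,"tz":-0.4,"gripper":0.3},
  {"wx":0,"wy":0,"wz":0,"tx":0,"ty":-0.063,"tz":-0.48,"gripper":0.3},
  {"wx":0,"wy":0,"wz":0,"tx":0,"ty":-0.063,"tz":-0.528,"gripper":0.3},
  {"wx":0,"wy":0,"wz":0,"tx":0,"ty":-0.063,"tz":-0.528,"gripper":0.3},
  {"wx":0,"wy":0,"wz":0,"tx":0,"ty":-0.063,"tz":-0.528,"gripper":0.3},
  {"wx":0,"wy":0,"wz":0,"tx":0,"ty":-0.063,"tz":-0.528,"gripper":1},
  {"wx":0,"wy":0,"wz":0,"tx":0,"ty":-0.063,"tz":-0.528,"gripper":1},
  {"wx":0,"wy":0,"wz":0,"tx":0,"ty":-0.063,"tz":-0.528,"gripper":1},
  {"wx":0,"wy":0,"wz":0,"tx":0,"ty":-0.063,"tz":-0.528,"gripper":1},
  {"wx":0,"wy":0,"wz":0,"tx":0,"ty":-0.063,"tz":-0.3,"gripper":1},
  {"wx":0,"wy":0,"wz":0,"tx":0,"ty":-0.063,"tz":-0.1,"gripper":1},
  {"wx":0,"wy":0,"wz":0,"tx":0,"ty":-0.063,"tz":0.05,"gripper":1},
  {"wx":0,"wy":0,"wz":0,"tx":0,"ty":-0.063,"tz":0.05,"gripper":1},
])

```text
clock: 12.2
ee_pos: [499.2, -346.8, 149.3]
tcp_rot: [-3.141, 0.006, 2.548]
contact_force: [0.7, -0.3, 0.3]
gripper_width: 87.1
grip_force: 0.0
```

Emit:
carry_out([
  {"wx":0,"wy":0,"wz":0,"tx":0,"ty":0.25,"tz":0,"gripper":1},
  {"wx":0,"wy":0,"wz":0,"tx":0,"ty":0.5,"tz":0,"gripper":1},
  {"wx":0,"wy":0,"wz":0,"tx":0,"ty":0.75,"tz":0,"gripper":1},
  {"wx":0,"wy":0,"wz":0,"tx":0,"ty":1,"tz":0,"gripper":1},
  {"wx":0,"wy":0,"wz":0,"tx":0,"ty":1,"tz":0,"gripper":1},
])

```text
clock: 12.82
ee_pos: [496.4, -141.9, 144.1]
tcp_rot: [3.141, -0.003, 2.552]
contact_force: [-0.2, 0.1, 0.2]
gripper_width: 87.0
grip_force: 0.0
```

Emit:
carry_out([
  {"wx":0,"wy":0,"wz":0,"tx":0.01,"ty":0.25,"tz":0,"gripper":1},
  {"wx":0,"wy":0,"wz":0,"tx":0.03,"ty":0.5,"tz":0,"gripper":1},
  {"wx":0,"wy":0,"wz":0,"tx":0.04,"ty":0.75,"tz":0,"gripper":1},
  {"wx":0,"wy":0,"wz":0,"tx":0.056,"ty":1,"tz":0,"gripper":1},
  {"wx":0,"wy":0,"wz":0,"tx":0.056,"ty":1,"tz":0,"gripper":1},
])

```text
clock: 13.45
ee_pos: [508.4, 56.6, 144.9]
tcp_rot: [-3.141, -0.001, 2.552]
contact_force: [-0.6, -0.7, -0.5]
gripper_width: 87.2
grip_force: 0.0
```

Emit:
carry_out([
  {"wx":0,"wy":0,"wz":0,"tx":0,"ty":0.25,"tz":0,"gripper":1},
  {"wx":0,"wy":0,"wz":0,"tx":0,"ty":0.5,"tz":0,"gripper":1},
  {"wx":0,"wy":0,"wz":0,"tx":0,"ty":0.76,"tz":0,"gripper":1},
  {"wx":0,"wy":0,"wz":0,"tx":0,"ty":0.76,"tz":0,"gripper":1},
  {"wx":0,"wy":0,"wz":0,"tx":0,"ty":0.76,"tz":-0.2,"gripper":1},
  {"wx":0,"wy":0,"wz":0,"tx":0,"ty":0.76,"tz":-0.4,"gripper":1},
  {"wx":0,"wy":0,"wz":0,"tx":0,"ty":0.76,"tz":-0.55,"gripper":1},
  {"wx":0,"wy":0,"wz":0,"tx":0,"ty":0.76,"tz":-0.6,"gripper":1},
  {"wx":0,"wy":0,"wz":0,"tx":0,"ty":0.76,"tz":-0.6,"gripper":1},
  {"wx":0,"wy":0,"wz":0,"tx":0,"ty":0.76,"tz":-0.6,"gripper":0.3},
  {"wx":0,"wy":0,"wz":0,"tx":0,"ty":0.76,"tz":-0.6,"gripper":0.3},
  {"wx":0,"wy":0,"wz":0,"tx":0,"ty":0.76,"tz":-0.6,"gripper":0.3},
  {"wx":0,"wy":0,"wz":0,"tx":0,"ty":0.76,"tz":-0.6,"gripper":0.3},
  {"wx":0,"wy":0,"wz":0,"tx":0,"ty":0.76,"tz":-0.6,"gripper":0.3},
  {"wx":0,"wy":0,"wz":0,"tx":0,"ty":0.76,"tz":-0.6,"gripper":0.3},
])

```text
clock: 15.32
ee_pos: [508.8, 206.8, 26.2]
tcp_rot: [3.141, 0.0, 2.549]
contact_force: [-1.4, -0.1, 3.1]
gripper_width: 48.6
grip_force: 20.0
```

```bash
python3 - <<'E'
from m import *
s,C=blobs('top',y0=-450,y1=0); blobs('scene',y0=-450,y1=0,zm=20)
E
```

```text
top zt 48 c [ 648.3 -145.4] [46. 47.] 58.5 [123. 120. 116.]
top zt 48 c [ 614.8 -272.5] [38. 67.] 56.8 [122. 119. 116.]
top zt 53 c [ 528.9 -368.7] [ 49. 129.] 55.2 [102. 100.  98.]
top zt 49 c [541.1 -81.3] [46. 46.] 58.9 [97. 94. 94.]
scene zt 52 c [ 500.1 -345.6] [48. 51.] 78.2 [76. 76. 75.]
scene zt 46 c [543.7 -80.2] [48. 50.] 57.5 [79. 79. 79.]
scene zt 52 c [ 565.3 -391.5] [50. 48.] 45.9 [76. 76. 75.]
scene zt 47 c [ 617.6 -271.6] [40. 67.] 56.8 [76. 76. 76.]
scene zt 46 c [ 649.9 -144.1] [47. 50.] 60.8 [79. 79. 79.]
```

Emit:
carry_out([
  {"wx":0,"wy":0,"wz":0,"tx":0,"ty":0,"tz":0.2,"gripper":0.3},
  {"wx":0,"wy":0,"wz":0,"tx":0,"ty":0,"tz":0.4,"gripper":0.3},
  {"wx":0,"wy":0,"wz":0,"tx":0,"ty":0,"tz":0.55,"gripper":0.3},
  {"wx":0,"wy":0,"wz":0,"tx":-0.03,"ty":-0.25,"tz":0.55,"gripper":0.3},
  {"wx":0,"wy":0,"wz":0,"tx":-0.06,"ty":-0.5,"tz":0.55,"gripper":0.3},
  {"wx":0,"wy":0,"wz":0,"tx":-0.09,"ty":-0.75,"tz":0.55,"gripper":0.3},
  {"wx":0,"wy":0,"wz":0,"tx":-0.12,"ty":-1,"tz":0.55,"gripper":0.3},
  {"wx":0,"wy":0,"wz":0,"tx":-0.12,"ty":-1,"tz":0.55,"gripper":0.3},
])

```text
clock: 16.42
ee_pos: [484.1, 3.8, 135.6]
tcp_rot: [-3.141, -0.0, 2.544]
contact_force: [-0.7, -0.3, -0.9]
gripper_width: 48.5
grip_force: 20.0
```

Emit:
carry_out([
  {"wx":0,"wy":0,"wz":0,"tx":-0.03,"ty":-0.25,"tz":0,"gripper":0.3},
  {"wx":0,"wy":0,"wz":0,"tx":-0.06,"ty":-0.5,"tz":0,"gripper":0.3},
  {"wx":0,"wy":0,"wz":0,"tx":-0.09,"ty":-0.75,"tz":0,"gripper":0.3},
  {"wx":0,"wy":0,"wz":0,"tx":-0.13,"ty":-1,"tz":0,"gripper":0.3},
  {"wx":0,"wy":0,"wz":0,"tx":-0.13,"ty":-1,"tz":0,"gripper":0.3},
])

```text
clock: 17.05
ee_pos: [458.5, -195.5, 135.8]
tcp_rot: [-3.141, 0.0, 2.545]
contact_force: [0.3, -0.1, -1.0]
gripper_width: 48.8
grip_force: 20.0
```

Emit:
carry_out([
  {"wx":0,"wy":0,"wz":0,"tx":-0.06,"ty":-0.27,"tz":0,"gripper":0.3},
  {"wx":0,"wy":0,"wz":0,"tx":-0.126,"ty":-0.536,"tz":0,"gripper":0.3},
  {"wx":0,"wy":0,"wz":0,"tx":-0.126,"ty":-0.536,"tz":0,"gripper":0.3},
  {"wx":0,"wy":0,"wz":0,"tx":-0.126,"ty":-0.536,"tz":-0.2,"gripper":0.3},
  {"wx":0,"wy":0,"wz":0,"tx":-0.126,"ty":-0.536,"tz":-0.4,"gripper":0.3},
  {"wx":0,"wy":0,"wz":0,"tx":-0.126,"ty":-0.536,"tz":-0.48,"gripper":0.3},
  {"wx":0,"wy":0,"wz":0,"tx":-0.126,"ty":-0.536,"tz":-0.528,"gripper":0.3},
  {"wx":0,"wy":0,"wz":0,"tx":-0.126,"ty":-0.536,"tz":-0.528,"gripper":0.3},
  {"wx":0,"wy":0,"wz":0,"tx":-0.126,"ty":-0.536,"tz":-0.528,"gripper":0.3},
  {"wx":0,"wy":0,"wz":0,"tx":-0.126,"ty":-0.536,"tz":-0.528,"gripper":1},
  {"wx":0,"wy":0,"wz":0,"tx":-0.126,"ty":-0.536,"tz":-0.528,"gripper":1},
  {"wx":0,"wy":0,"wz":0,"tx":-0.126,"ty":-0.536,"tz":-0.528,"gripper":1},
  {"wx":0,"wy":0,"wz":0,"tx":-0.126,"ty":-0.536,"tz":-0.528,"gripper":1},
  {"wx":0,"wy":0,"wz":0,"tx":-0.126,"ty":-0.536,"tz":-0.3,"gripper":1},
  {"wx":0,"wy":0,"wz":0,"tx":-0.126,"ty":-0.536,"tz":-0.1,"gripper":1},
  {"wx":0,"wy":0,"wz":0,"tx":-0.126,"ty":-0.536,"tz":0.05,"gripper":1},
  {"wx":0,"wy":0,"wz":0,"tx":-0.126,"ty":-0.536,"tz":0.05,"gripper":1},
])

```text
clock: 19.18
ee_pos: [435.1, -302.0, 149.0]
tcp_rot: [-3.141, 0.006, 2.548]
contact_force: [0.1, 0.4, -0.5]
gripper_width: 86.8
grip_force: 0.0
```

Emit:
carry_out([
  {"wx":0,"wy":0,"wz":-0.15,"tx":0.1,"ty":0.25,"tz":0,"gripper":1},
  {"wx":0,"wy":0,"wz":-0.3,"tx":0.2,"ty":0.5,"tz":0,"gripper":1},
  {"wx":0,"wy":0,"wz":-0.45,"tx":0.3,"ty":0.75,"tz":0,"gripper":1},
  {"wx":0,"wy":0,"wz":-0.6,"tx":0.4,"ty":1,"tz":0,"gripper":1},
  {"wx":0,"wy":0,"wz":-0.783,"tx":0.4,"ty":1,"tz":0,"gripper":1},
  {"wx":0,"wy":0,"wz":-0.783,"tx":0.4,"ty":1,"tz":0,"gripper":1},
])

```text
clock: 19.92
ee_pos: [512.8, -99.6, 144.4]
tcp_rot: [-3.139, -0.001, 1.731]
contact_force: [0.4, 0.2, 0.2]
gripper_width: 86.7
grip_force: 0.0
```

Emit:
carry_out([
  {"wx":0,"wy":0,"wz":0,"tx":0.1,"ty":0.24,"tz":0,"gripper":1},
  {"wx":0,"wy":0,"wz":0,"tx":0.2,"ty":0.48,"tz":0,"gripper":1},
  {"wx":0,"wy":0,"wz":0,"tx":0.3,"ty":0.72,"tz":0,"gripper":1},
  {"wx":0,"wy":0,"wz":0,"tx":0.392,"ty":0.965,"tz":0,"gripper":1},
  {"wx":0,"wy":0,"wz":0,"tx":0.392,"ty":0.965,"tz":0,"gripper":1},
  {"wx":0,"wy":0,"wz":0,"tx":0.392,"ty":0.965,"tz":-0.2,"gripper":1},
  {"wx":0,"wy":0,"wz":0,"tx":0.392,"ty":0.965,"tz":-0.4,"gripper":1},
  {"wx":0,"wy":0,"wz":0,"tx":0.392,"ty":0.965,"tz":-0.55,"gripper":1},
  {"wx":0,"wy":0,"wz":0,"tx":0.392,"ty":0.965,"tz":-0.61,"gripper":1},
  {"wx":0,"wy":0,"wz":0,"tx":0.392,"ty":0.965,"tz":-0.61,"gripper":1},
  {"wx":0,"wy":0,"wz":0,"tx":0.392,"ty":0.965,"tz":-0.61,"gripper":0.2},
  {"wx":0,"wy":0,"wz":0,"tx":0.392,"ty":0.965,"tz":-0.61,"gripper":0.2},
  {"wx":0,"wy":0,"wz":0,"tx":0.392,"ty":0.965,"tz":-0.61,"gripper":0.2},
  {"wx":0,"wy":0,"wz":0,"tx":0.392,"ty":0.965,"tz":-0.61,"gripper":0.2},
  {"wx":0,"wy":0,"wz":0,"tx":0.392,"ty":0.965,"tz":-0.61,"gripper":0.2},
  {"wx":0,"wy":0,"wz":0,"tx":0.392,"ty":0.965,"tz":-0.61,"gripper":0.2},
  {"wx":0,"wy":0,"wz":0,"tx":0.392,"ty":0.965,"tz":-0.61,"gripper":0.2},
])

```text
clock: 22.05
ee_pos: [591.9, 92.5, 23.9]
tcp_rot: [-3.142, -0.0, 1.728]
contact_force: [-0.5, 0.0, 0.7]
gripper_width: 37.8
grip_force: 20.0
```

```bash
python3 - <<'E'
from m import *
blobs('scene',y0=-450,y1=0,zm=20)
s=ctrl.snapshot('top');C=cloud(s)
m=(C[...,2]>20)&(C[...,0]>640)&(C[...,0]<760)&(C[...,1]>250)&(C[...,1]<430)
print(C[m].min(0),C[m].max(0))
m&=C[...,2]>60; print(C[m].min(0),C[m].max(0))
E
```

```text
scene zt 52 c [ 435.9 -301.2] [50. 48.] 28.7 [76. 75. 75.]
scene zt 52 c [ 499.8 -345. ] [50. 49.] 18.0 [75. 75. 74.]
scene zt 46 c [543.3 -80.1] [48. 49.] 59.1 [79. 78. 78.]
scene zt 52 c [ 565.3 -390.4] [53. 48.] 5.6 [75. 75. 75.]
scene zt 46 c [ 617.3 -270.9] [41. 67.] 56.4 [75. 75. 76.]
scene zt 46 c [ 650.7 -144.3] [47. 48.] 58.5 [79. 78. 79.]
[703.22255913 333.66167121  20.16159206] [759.82974169 398.19363844 105.58203579]
[704.40831664 333.66167121  60.08951115] [759.82974169 398.19363844 105.58203579]
```

Emit:
carry_out([
  {"wx":0,"wy":0,"wz":0,"tx":0,"ty":0,"tz":0.2,"gripper":0.2},
  {"wx":0,"wy":0,"wz":0,"tx":0,"ty":0,"tz":0.4,"gripper":0.2},
  {"wx":0,"wy":0,"wz":0,"tx":0,"ty":0,"tz":0.55,"gripper":0.2},
  {"wx":0,"wy":0,"wz":0.15,"tx":-0.02,"ty":-0.15,"tz":0.55,"gripper":0.2},
  {"wx":0,"wy":0,"wz":0.3,"tx":-0.04,"ty":-0.3,"tz":0.55,"gripper":0.2},
  {"wx":0,"wy":0,"wz":0.45,"tx":-0.06,"ty":-0.45,"tz":0.55,"gripper":0.2},
  {"wx":0,"wy":0,"wz":0.6,"tx":-0.08,"ty":-0.6,"tz":0.55,"gripper":0.2},
  {"wx":0,"wy":0,"wz":0.75,"tx":-0.1,"ty":-0.8,"tz":0.55,"gripper":0.2},
  {"wx":0,"wy":0,"wz":0.798,"tx":-0.1,"ty":-0.8,"tz":0.55,"gripper":0.2},
  {"wx":0,"wy":0,"wz":0.798,"tx":-0.1,"ty":-0.8,"tz":0.55,"gripper":0.2},
])

```text
clock: 23.4
ee_pos: [571.6, -67.9, 133.6]
tcp_rot: [-3.141, -0.001, 2.563]
contact_force: [0.3, -0.2, -1.1]
gripper_width: 38.0
grip_force: 20.0
```

Emit:
carry_out([
  {"wx":0,"wy":0,"wz":0,"tx":-0.04,"ty":-0.27,"tz":0,"gripper":0.2},
  {"wx":0,"wy":0,"wz":0,"tx":-0.08,"ty":-0.54,"tz":0,"gripper":0.2},
  {"wx":0,"wy":0,"wz":0,"tx":-0.113,"ty":-0.803,"tz":0,"gripper":0.2},
  {"wx":0,"wy":0,"wz":0,"tx":-0.113,"ty":-0.803,"tz":0,"gripper":0.2},
  {"wx":0,"wy":0,"wz":0,"tx":-0.113,"ty":-0.803,"tz":-0.2,"gripper":0.2},
  {"wx":0,"wy":0,"wz":0,"tx":-0.113,"ty":-0.803,"tz":-0.4,"gripper":0.2},
  {"wx":0,"wy":0,"wz":0,"tx":-0.113,"ty":-0.803,"tz":-0.48,"gripper":0.2},
  {"wx":0,"wy":0,"wz":0,"tx":-0.113,"ty":-0.803,"tz":-0.528,"gripper":0.2},
  {"wx":0,"wy":0,"wz":0,"tx":-0.113,"ty":-0.803,"tz":-0.528,"gripper":0.2},
  {"wx":0,"wy":0,"wz":0,"tx":-0.113,"ty":-0.803,"tz":-0.528,"gripper":0.2},
  {"wx":0,"wy":0,"wz":0,"tx":-0.113,"ty":-0.803,"tz":-0.528,"gripper":1},
  {"wx":0,"wy":0,"wz":0,"tx":-0.113,"ty":-0.803,"tz":-0.528,"gripper":1},
  {"wx":0,"wy":0,"wz":0,"tx":-0.113,"ty":-0.803,"tz":-0.528,"gripper":1},
  {"wx":0,"wy":0,"wz":0,"tx":-0.113,"ty":-0.803,"tz":-0.528,"gripper":1},
  {"wx":0,"wy":0,"wz":0,"tx":-0.113,"ty":-0.803,"tz":-0.3,"gripper":1},
  {"wx":0,"wy":0,"wz":0,"tx":-0.113,"ty":-0.803,"tz":-0.1,"gripper":1},
  {"wx":0,"wy":0,"wz":0,"tx":-0.113,"ty":-0.803,"tz":0.05,"gripper":1},
  {"wx":0,"wy":0,"wz":0,"tx":-0.113,"ty":-0.803,"tz":0.05,"gripper":1},
])

```text
clock: 25.65
ee_pos: [551.3, -229.2, 147.3]
tcp_rot: [3.141, 0.006, 2.564]
contact_force: [-0.3, -0.2, -0.2]
gripper_width: 87.2
grip_force: 0.0
```

Emit:
carry_out([
  {"wx":0,"wy":0,"wz":-0.15,"tx":0.02,"ty":0.25,"tz":0,"gripper":1},
  {"wx":0,"wy":0,"wz":-0.3,"tx":0.04,"ty":0.5,"tz":0,"gripper":1},
  {"wx":0,"wy":0,"wz":-0.45,"tx":0.06,"ty":0.75,"tz":0,"gripper":1},
  {"wx":0,"wy":0,"wz":-0.6,"tx":0.08,"ty":1,"tz":0,"gripper":1},
  {"wx":0,"wy":0,"wz":-0.75,"tx":0.08,"ty":1,"tz":0,"gripper":1},
  {"wx":0,"wy":0,"wz":-0.81,"tx":0.08,"ty":1,"tz":0,"gripper":1},
  {"wx":0,"wy":0,"wz":-0.81,"tx":0.08,"ty":1,"tz":0,"gripper":1},
])

```text
clock: 26.52
ee_pos: [564.4, -27.7, 142.3]
tcp_rot: [-3.139, -0.001, 1.717]
contact_force: [0.0, -0.0, 0.2]
gripper_width: 86.8
grip_force: 0.0
```

Emit:
carry_out([
  {"wx":0,"wy":0,"wz":0,"tx":0.02,"ty":0.25,"tz":0,"gripper":1},
  {"wx":0,"wy":0,"wz":0,"tx":0.03,"ty":0.5,"tz":0,"gripper":1},
  {"wx":0,"wy":0,"wz":0,"tx":0.04,"ty":0.75,"tz":0,"gripper":1},
  {"wx":0,"wy":0,"wz":0,"tx":0.05,"ty":1,"tz":0,"gripper":1},
  {"wx":0,"wy":0,"wz":0,"tx":0.05,"ty":1,"tz":0,"gripper":1},
])

```text
clock: 27.15
ee_pos: [574.6, 174.8, 143.0]
tcp_rot: [-3.141, -0.001, 1.721]
contact_force: [-0.0, 0.8, 0.6]
gripper_width: 87.0
grip_force: 0.0
```

Emit:
carry_out([
  {"wx":0,"wy":0,"wz":0,"tx":0.02,"ty":0.25,"tz":0,"gripper":1},
  {"wx":0,"wy":0,"wz":0,"tx":0.04,"ty":0.5,"tz":0,"gripper":1},
  {"wx":0,"wy":0,"wz":0,"tx":0.053,"ty":0.747,"tz":0,"gripper":1},
  {"wx":0,"wy":0,"wz":0,"tx":0.053,"ty":0.747,"tz":0,"gripper":1},
  {"wx":0,"wy":0,"wz":0,"tx":0.053,"ty":0.747,"tz":-0.2,"gripper":1},
  {"wx":0,"wy":0,"wz":0,"tx":0.053,"ty":0.747,"tz":-0.4,"gripper":1},
  {"wx":0,"wy":0,"wz":0,"tx":0.053,"ty":0.747,"tz":-0.55,"gripper":1},
  {"wx":0,"wy":0,"wz":0,"tx":0.053,"ty":0.747,"tz":-0.6,"gripper":1},
  {"wx":0,"wy":0,"wz":0,"tx":0.053,"ty":0.747,"tz":-0.6,"gripper":1},
  {"wx":0,"wy":0,"wz":0,"tx":0.053,"ty":0.747,"tz":-0.6,"gripper":0.2},
  {"wx":0,"wy":0,"wz":0,"tx":0.053,"ty":0.747,"tz":-0.6,"gripper":0.2},
  {"wx":0,"wy":0,"wz":0,"tx":0.053,"ty":0.747,"tz":-0.6,"gripper":0.2},
  {"wx":0,"wy":0,"wz":0,"tx":0.053,"ty":0.747,"tz":-0.6,"gripper":0.2},
  {"wx":0,"wy":0,"wz":0,"tx":0.053,"ty":0.747,"tz":-0.6,"gripper":0.2},
  {"wx":0,"wy":0,"wz":0,"tx":0.053,"ty":0.747,"tz":-0.6,"gripper":0.2},
  {"wx":0,"wy":0,"wz":0,"tx":0.053,"ty":0.747,"tz":-0.6,"gripper":0.2},
])

```text
clock: 29.15
ee_pos: [585.9, 321.3, 23.9]
tcp_rot: [3.142, -0.0, 1.716]
contact_force: [-1.1, 1.1, 0.6]
gripper_width: 38.0
grip_force: 20.0
```

```bash
python3 - <<'E'
from m import *
blobs('scene',y0=-450,y1=0,zm=20)
E
```

```text
scene zt 52 c [ 434.7 -300.3] [51. 47.] 1.2 [79. 79. 78.]
scene zt 52 c [ 499.3 -345.2] [52. 49.] 16.8 [78. 78. 78.]
scene zt 46 c [543.4 -80.1] [48. 49.] 58.7 [82. 82. 82.]
scene zt 46 c [ 581.7 -249.8] [ 44. 150.] 56.3 [78. 78. 79.]
scene zt 52 c [ 565.1 -390.8] [51. 47.] 30.2 [78. 78. 78.]
scene zt 47 c [ 651.2 -144.8] [47. 50.] 59.5 [83. 82. 82.]
```

Emit:
carry_out([
  {"wx":0,"wy":0,"wz":0,"tx":0,"ty":0,"tz":0.2,"gripper":0.2},
  {"wx":0,"wy":0,"wz":0,"tx":0,"ty":0,"tz":0.4,"gripper":0.2},
  {"wx":0,"wy":0,"wz":0,"tx":0,"ty":0,"tz":0.55,"gripper":0.2},
  {"wx":0,"wy":0,"wz":0.15,"tx":-0.04,"ty":-0.2,"tz":0.55,"gripper":0.2},
  {"wx":0,"wy":0,"wz":0.3,"tx":-0.08,"ty":-0.4,"tz":0.55,"gripper":0.2},
  {"wx":0,"wy":0,"wz":0.45,"tx":-0.12,"ty":-0.6,"tz":0.55,"gripper":0.2},
  {"wx":0,"wy":0,"wz":0.6,"tx":-0.16,"ty":-0.8,"tz":0.55,"gripper":0.2},
  {"wx":0,"wy":0,"wz":0.75,"tx":-0.2,"ty":-1,"tz":0.55,"gripper":0.2},
  {"wx":0,"wy":0,"wz":0.81,"tx":-0.2,"ty":-1,"tz":0.55,"gripper":0.2},
  {"wx":0,"wy":0,"wz":0.81,"tx":-0.2,"ty":-1,"tz":0.55,"gripper":0.2},
])

```text
clock: 30.45
ee_pos: [545.8, 120.8, 133.9]
tcp_rot: [-3.142, -0.0, 2.562]
contact_force: [0.3, 0.3, -1.4]
gripper_width: 38.2
grip_force: 20.0
```

Emit:
carry_out([
  {"wx":0,"wy":0,"wz":0,"tx":-0.05,"ty":-0.25,"tz":0,"gripper":0.2},
  {"wx":0,"wy":0,"wz":0,"tx":-0.1,"ty":-0.5,"tz":0,"gripper":0.2},
  {"wx":0,"wy":0,"wz":0,"tx":-0.15,"ty":-0.75,"tz":0,"gripper":0.2},
  {"wx":0,"wy":0,"wz":0,"tx":-0.2,"ty":-1,"tz":0,"gripper":0.2},
  {"wx":0,"wy":0,"wz":0,"tx":-0.2,"ty":-1,"tz":0,"gripper":0.2},
])

```text
clock: 31.08
ee_pos: [505.6, -81.2, 134.0]
tcp_rot: [-3.141, 0.0, 2.559]
contact_force: [-0.2, 0.1, -0.9]
gripper_width: 37.8
grip_force: 20.0
```

Emit:
carry_out([
  {"wx":0,"wy":0,"wz":0,"tx":-0.06,"ty":-0.27,"tz":0,"gripper":0.2},
  {"wx":0,"wy":0,"wz":0,"tx":-0.115,"ty":-0.531,"tz":0,"gripper":0.2},
  {"wx":0,"wy":0,"wz":0,"tx":-0.115,"ty":-0.531,"tz":0,"gripper":0.2},
  {"wx":0,"wy":0,"wz":0,"tx":-0.115,"ty":-0.531,"tz":-0.2,"gripper":0.2},
  {"wx":0,"wy":0,"wz":0,"tx":-0.115,"ty":-0.531,"tz":-0.4,"gripper":0.2},
  {"wx":0,"wy":0,"wz":0,"tx":-0.115,"ty":-0.531,"tz":-0.48,"gripper":0.2},
  {"wx":0,"wy":0,"wz":0,"tx":-0.115,"ty":-0.531,"tz":-0.528,"gripper":0.2},
  {"wx":0,"wy":0,"wz":0,"tx":-0.115,"ty":-0.531,"tz":-0.528,"gripper":0.2},
  {"wx":0,"wy":0,"wz":0,"tx":-0.115,"ty":-0.531,"tz":-0.528,"gripper":0.2},
  {"wx":0,"wy":0,"wz":0,"tx":-0.115,"ty":-0.531,"tz":-0.528,"gripper":1},
  {"wx":0,"wy":0,"wz":0,"tx":-0.115,"ty":-0.531,"tz":-0.528,"gripper":1},
  {"wx":0,"wy":0,"wz":0,"tx":-0.115,"ty":-0.531,"tz":-0.528,"gripper":1},
  {"wx":0,"wy":0,"wz":0,"tx":-0.115,"ty":-0.531,"tz":-0.528,"gripper":1},
  {"wx":0,"wy":0,"wz":0,"tx":-0.115,"ty":-0.531,"tz":-0.3,"gripper":1},
  {"wx":0,"wy":0,"wz":0,"tx":-0.115,"ty":-0.531,"tz":-0.1,"gripper":1},
  {"wx":0,"wy":0,"wz":0,"tx":-0.115,"ty":-0.531,"tz":0.1,"gripper":1},
  {"wx":0,"wy":0,"wz":0,"tx":-0.3,"ty":0,"tz":0.5,"gripper":1},
  {"wx":0,"wy":0,"wz":0,"tx":-0.3,"ty":0.4,"tz":0.5,"gripper":1},
  {"wx":0,"wy":0,"wz":0,"tx":-0.3,"ty":0.8,"tz":0.5,"gripper":1},
  {"wx":0,"wy":0,"wz":0,"tx":-0.3,"ty":0.8,"tz":0.5,"gripper":1},
])

```text
clock: 33.58
ee_pos: [448.2, 47.0, 229.1]
tcp_rot: [3.141, 0.001, 2.563]
contact_force: [0.3, -0.7, 0.8]
gripper_width: 87.2
grip_force: 0.0
```

```bash
python3 - <<'E'
from m import *
s,_=blobs('scene',y0=-450,zm=20); save('s3',s,1.25); print(ctrl.observe()['ee_pos'])
E
```

```text
scene zt 48 c [404.2 165.1] [48. 50.] 87.7 [134. 113.   5.]
scene zt 52 c [ 435.9 -300.8] [50. 47.] 27.2 [72. 72. 71.]
scene zt 34 c [498.2 286.8] [11. 15.] 71.9 [152. 123.  49.]
scene zt 46 c [ 550.3 -227.5] [ 42. 228.] 56.8 [71. 71. 71.]
scene zt 36 c [524.9 121.6] [12. 12.] 36.9 [102.  81.  34.]
scene zt 52 c [ 499.3 -345.7] [50. 50.] 80.7 [71. 71. 71.]
scene zt 46 c [543.5 -80. ] [47. 50.] 58.7 [75. 75. 75.]
scene zt 52 c [ 563.8 -390.4] [52. 47.] 7.1 [71. 71. 71.]
scene zt 46 c [ 650.5 -143.8] [48. 50.] 56.7 [75. 75. 75.]
[447.6726836   53.99994749 230.31905912]
```

View pics/s3.png

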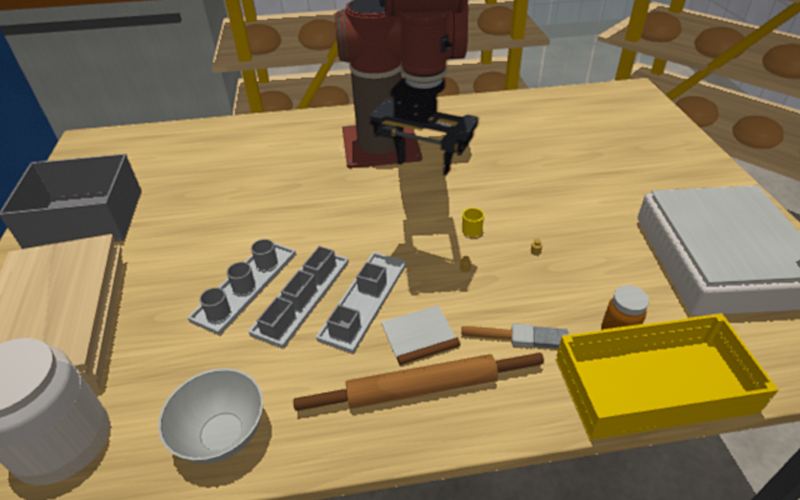

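The picture shows the three round tins at (263,253), (240,278) and (214,304), the loaf tins at (320,263), (297,290) and (273,318), and the square tins at (371,278) and (343,322). All are upright in their own trays, and the yellow decoy at (473,222) hasn't been touched.

```bash
python3 -c "
from plant import ctrl
print(ctrl.finish_job())"
```

```text
the job is handed in; nothing more can be done
None
```

I sorted all five loose tins into the trays matching their shape, and the last picture and depth readings showed each one upright on its tray floor; the job is handed in, but the hand-in returned no verdict.

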